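# Tamp the proud biscuits level in the packing basket

## Robot

A 6-joint arm with a two-finger parallel gripper is mounted at the origin on the work surface. World frame = base frame: x ahead of the robot, y to its left, z up, the work surface at z = 0. Lengths are in m, angles in rad, forces in N, time in s.
With the tool pointing down it reaches from about 0.4 to 0.825 m from the base axis. Payload 7 kg.
Tool frame: the origin (TCP) lies between the finger pads; the fingertips stand 25 mm ahead of it and the grasp point (between the pads) lies 6 mm ahead of it (arm.tip_extent is the z of the fingertips in the tool frame, in m); z points along the fingers, x is the direction in which the jaws open and shut, and the axes are right-handed (so a half turn about z gives the same grasp; the last joint's range is limited). The gripper opens to 88 mm and grips with 3 to 60 N. Pads are 19 mm wide; open, the fingers measure 130 mm over their backs; the gripper's body (78 mm by 193 mm) begins 47 mm behind the grasp point.
Start: joints at [-0.898, 0.359, 0.012, 0, -1.224, -0.288], TCP at [0.253, -0.626, 0.252] pointing down, gripper open.
Joint ranges: [-3.07, 3.07], [-1.43, 2.12], [-1.02, 1.25], [-3.03, 1.67], [-3.05, -0], [-3.03, 3.03]. Speed limits (rad/s): [2.39, 2.39, 3.01, 3.14, 3.14, 3.14].

## Interface

Orientations are given as [roll, pitch, yaw] about the fixed x, y, z axes, in that order (R = Rz(yaw) Ry(pitch) Rx(roll)).
In Python, from station import monitor, grab_frame, job_done, arm gives the robot as it stands.
- The arm moves only by the shell command python3 -m jog 'ROWS' [FORCE]. ROWS is JSON, a list that holds one entry, the list of rows, each a list of 7 numbers: the shift along the world's x, y, z in m, then the turn, a rotation vector about the world's x, y, z in rad, then the opening, from 0 (shut) to 1 (fully open). In form: [[[dx, dy, dz, ax, ay, az, claw], ...]]. A call has 1 to 20 rows; each row shifts and turns the commanded pose from where the row before left it; what a row does not reach is not made up. A row lasts 1/8 s, in which the tool goes at most 62.5 mm and 10.7 degrees, less where a joint would pass 70% of its speed; a pose out of reach is approached as far as the arm can. A call is refused whole if a number of a shift passes 0.0625 or a number of a turn 0.188, either way. A call with a gripper value outside its range is refused whole. The fingers move at their own pace and stop on an object; FORCE is the grip in N (left out, the last holds). Time passes only in rows, so rows that do not move let the fingers close. It gives the time, the measured TCP pose, the force and the opening at its end, in the units of the state.
- monitor.get_state(): the state, without advancing time (a new reading comes with each control period).
- grab_frame(name): name is "scene" or "top" or "wrist"; returns a dict with "pixels" (384x512x3 uint8, red, green, blue), "K" (3x3 intrinsics, pixels), "k1" (the pictures are not rectified: a ray, as slopes to the right and down, at radius r is drawn at 1 + k1 r^2 times it, then the intrinsics apply), "view" (4x4, takes a point from world to camera coordinates); the wrist camera has in their place "hand_eye" (4x4, takes a point from camera to tool coordinates, whose origin is the TCP and whose axes are the tool frame's). Camera axes: x right, y down, z forward; pixel columns grow to the right and rows downward; lengths in m; the calibration is good to about 2 mm. A picture is of the moment at which its call begins: read the wrist's pose just before it. There is no depth.
- job_done(): hands the job in, once; it reports no verdict.
The state is a dict: "t": time; "q": joint angles; "qd": joint speeds; "joint_efforts": joint torques, N m; "eef_pos": TCP position; "ee_rot": TCP orientation; "force": force on the tool from outside, world axes, zero at the start; "moment": the same for the moment, N m; "width": finger opening in m.
Only numpy, scipy, OpenCV 4.12 (cv2) and the standard library are available. Lean on these libraries where they do the work, as an engineer would, in place of code of your own. Each camera call takes 0.05 s, during which the arm holds its last target.

## Task

Two of the chunky biscuits in the snug row in the small red basket stand proud of the rest. Take the flat tamper by its handle and, one after the other, press them straight down with its foot until they are fully home on the basket floor, level with the others, and bed each with a steady push of 18 N, give or take 4, held for half a second; go gently, a knock of 40 N cracks a biscuit, and only the tamper may touch them. Then stand the tamper upright back on its white board, and leave the other things on the bench alone.

Things in the scene. Friction and masses are not known exactly. Their poses are not given: they have to be found in the camera images.
- basket: small red perforated plastic basket, open on top, fixed to the bench; inside 226 mm long (its x axis) by 86 mm wide (its y axis), walls 5 mm thick, rim with a 6 mm lip; origin at the centre of its underside, z up; inner floor 6 mm and rim 66 mm above the origin. Seven chunky biscuits stand side by side in one snug row along x, about 32 mm apart; its thin end wall at +x flexes a little and keeps the row tight
- proud_1_mid (a point): proud biscuit: chunky, golden, 80 mm long (its y, across the basket), 32 mm wide (its x, along the row), 36 mm high; stands 7 to 13 mm above the rest, gripped by its neighbours, second or third from the basket's -x end; slides at a push of 6 to 12 N (varies), stays where left; home, it stands on the hard basket floor (land slowly, about 5 mm/s). This point is its centre, 18 mm above its underside; z up
- proud_2_mid (a point): the other proud biscuit, at the second or third place from the +x end; size, behaviour and point as for proud_1_mid
- low_a_mid (a point): one of the biscuits that already lie down on the basket floor; same size; this point is its centre, 18 mm above its underside; y along its 80 mm length, z up
- low_b_mid (a point): one of the biscuits that already lie down on the basket floor; same size; this point is its centre, 18 mm above its underside; y along its 80 mm length, z up
- low_c_mid (a point): one of the biscuits that already lie down on the basket floor; same size; this point is its centre, 18 mm above its underside; y along its 80 mm length, z up
- low_d_mid (a point): one of the biscuits that already lie down on the basket floor; same size; this point is its centre, 18 mm above its underside; y along its 80 mm length, z up
- low_e_mid (a point): one of the biscuits that already lie down on the basket floor; same size; this point is its centre, 18 mm above its underside; y along its 80 mm length, z up
- tamper_grip (a point): the tamper: flat stainless foot 30 mm (x) by 70 mm (y), 10 mm thick, faced with rubber, made to press one biscuit at a time, with a square black upright handle, 28 x 28 mm, in line with the foot, that reaches from 10 to 106 mm above the foot's flat underside; 0.24 to 0.36 kg. This point is on the handle's axis, 70 mm above the foot's underside; x and y along the foot's sides, z up the handle
- tamper: the same tamper; origin at the centre of the foot's underside, axes as for tamper_grip
- board: white plastic board, 180 (x) x 150 (y) x 12 mm, fixed on the bench, on which the tamper stands; origin at the centre of its underside, z up, top 12 mm above the origin
- dispenser: bystander: blue tape dispenser on the bench, 55 x 150 mm, 82 mm high, loose; origin at the centre of its underside
- tub: bystander: round lidded tub, 88 mm in diameter, 72 mm high, loose; origin at the centre of its underside
- slips: bystander: little pile of paper slips, 75 x 105 mm, 9 mm high, stuck together and fixed; origin at the centre of its underside

How it is judged:
By the outcome, as a careful person would: the job done as asked, in the order asked, and still so for the second after the job is handed in, with the robot touching nothing.
It also fails if it takes over 67 s, if anything falls off the work surface, if the arm or the gripper's body presses on something with over 40 N, if the wrist force passes 120 N, or if a joint passes its speed limit or range.

## Working session

There is one attempt and no reset: what is moved stays moved. The work goes in short steps, Python scripts to look and compute and a shell command to move; the robot and the scene stay as the last step left them, time stands still between calls to the robot, and variables do not carry over. Pictures are saved under pics/ and viewed, and the job is handed in when it is done.

```bash
ls; mkdir -p pics; cat > h.py <<'E'
import numpy as np, cv2
from station import monitor, grab_frame, job_done, arm
from scipy.spatial.transform import Rotation as R
def snap(n,f):
    s=monitor.get_state(); d=grab_frame(n); cv2.imwrite('pics/%s.png'%f, d['pixels'][:,:,::-1])
    import pickle; d['state']=s; pickle.dump(d,open('pics/%s.pkl'%f,'wb')); return d
def load(f):
    import pickle; return pickle.load(open('pics/%s.pkl'%f,'rb'))
def T(d):
    # world->camera
    if 'view' in d: return np.array(d['view'])
    s=d['state']; M=np.eye(4); M[:3,:3]=R.from_euler('xyz',s['ee_rot']).as_matrix(); M[:3,3]=s['eef_pos']
    return np.linalg.inv(M@np.array(d['hand_eye']))
def pix(d,P):
    P=np.atleast_2d(P).astype(float); V=T(d); c=P@V[:3,:3].T+V[:3,3]; m=c[:,:2]/c[:,2:]
    m=m*(1+d['k1']*(m**2).sum(1,keepdims=True)); K=np.array(d['K']); return m@K[:2,:2].T+K[:2,2]
def ray(d,uv):
    K=np.array(d['K']); y=np.linalg.solve(K[:2,:2],np.array(uv,float)-K[:2,2]); m=y.copy()
    for _ in range(30): m=y/(1+d['k1']*(m@m))
    V=T(d); o=-V[:3,:3].T@V[:3,3]; r=V[:3,:3].T@np.array([m[0],m[1],1]); return o,r
def at(d,uv,z):
    o,r=ray(d,uv); return o+r*(z-o[2])/r[2]
E
python3 - <<'E'
from h import *
for n in ['scene','top','wrist']:
    d=snap(n,n+'0'); print(n,{k:v for k,v in d.items() if k not in('pixels','state')})
print(monitor.get_state())
E
```

```text
pics
scene {'K': array([[400.42130459,   0.        , 249.61465934],
       [  0.        , 400.42130459, 193.22193067],
       [  0.        ,   0.        ,   1.        ]]), 'k1': -0.11271894037636218, 'view': array([[ 0.41875398,  0.90807653,  0.00649025, -0.25752405],
       [ 0.57378201, -0.25904294, -0.77696265, -0.25592673],
       [-0.70386029,  0.32908019, -0.62951324,  1.49837754],
       [ 0.        ,  0.        ,  0.        ,  1.        ]])}
top {'K': array([[488.2156414 ,   0.        , 252.12499471],
       [  0.        , 488.2156414 , 195.94547106],
       [  0.        ,   0.        ,   1.        ]]), 'k1': -0.19056144594247573, 'view': array([[-0.02478015, -0.99947516, -0.02086501,  0.0645805 ],
       [-0.99601763,  0.02647173, -0.08513591,  0.59056721],
       [ 0.08564356,  0.01867224, -0.99615086,  1.24823643],
       [ 0.        ,  0.        ,  0.        ,  1.        ]])}
wrist {'K': array([[267.82117633,   0.        , 250.64162843],
       [  0.        , 267.82117633, 189.77646197],
       [  0.        ,   0.        ,   1.        ]]), 'k1': -0.009847171108265934, 'ha
[... 318 characters left out ...]
+00,
         1.00000000e+00]])}
{'t': 0.15, 'q': array([-8.97890087e-01,  3.59211761e-01,  1.12641880e-02, -2.36341431e-04,
       -1.22407561e+00, -2.88121568e-01]), 'qd': array([-2.82586678e-06, -1.34706642e-03,  2.81195572e-03,  6.03041430e-04,
        3.55746020e-04, -1.82623085e-03]), 'joint_efforts': array([-1.69933592e-03, -5.83275104e+01,  2.93288004e+01,  7.00126782e+00,
        8.70722404e-03, -1.15498287e-04]), 'eef_pos': array([ 0.25323041, -0.62534146,  0.25084579]), 'ee_rot': array([-3.14145706e+00, -1.23942148e-03,  1.95550047e+00]), 'force': array([ 0.56367174, -0.02504471, -0.00290073]), 'moment': array([ 0.02280062, -0.07472301,  0.03886446]), 'width': 0.08809066569538805}
```

View pics/scene0.png

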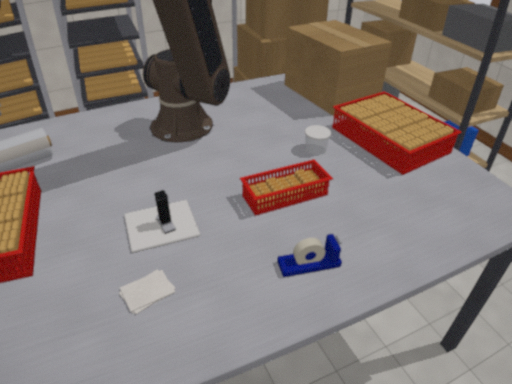

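View pics/top0.png

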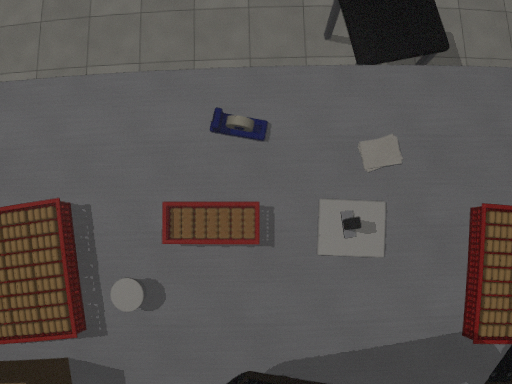

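View pics/wrist0.png

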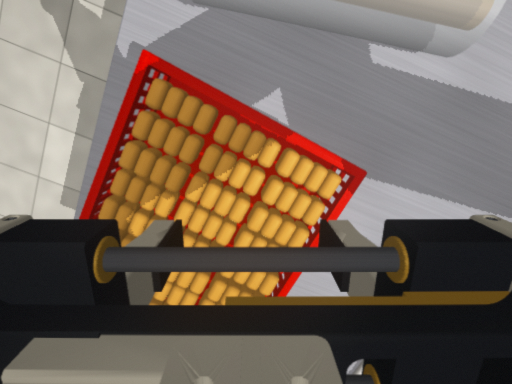

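```bash
python3 - <<'E'
import cv2
a=cv2.imread('pics/top0.png')
cv2.imwrite('pics/top0c.png',cv2.resize(a[60:260,100:260],None,fx=4,fy=3,interpolation=cv2.INTER_CUBIC)) if 0 else None
cv2.imwrite('pics/top0z.png',cv2.resize(a[180:330,180:380],None,fx=4,fy=4,interpolation=cv2.INTER_CUBIC))
E
```

```text
(no output)
```

The scene and top views show the basket near top px (211,223), the board near (352,228) with the tamper handle near (352,223), the tub near (127,295), the dispenser near (239,125) and the slips near (380,152). Next I'll zoom in.

```bash
python3 - <<'E'
from h import *
a=cv2.imread('pics/top0.png')
cv2.imwrite('pics/b0.png',cv2.resize(a[190:260,150:280],None,fx=6,fy=6,interpolation=cv2.INTER_CUBIC))
cv2.imwrite('pics/t0.png',cv2.resize(a[190:270,310:400],None,fx=7,fy=7,interpolation=cv2.INTER_CUBIC))
s=cv2.imread('pics/scene0.png')
cv2.imwrite('pics/s0.png',cv2.resize(s[150:260,110:340],None,fx=3.4,fy=3.4,interpolation=cv2.INTER_CUBIC))
d=load('top0')
for n,uv,z in [('basket',(211,223),.066),('board',(352,228),.012),('tub',(127,295),.072),('disp',(239,125),.04),('slips',(380,152),.009),('handle',(352,223),.118)]:
    print(n,at(d,uv,z).round(3))
E
```

```text
basket [0.523 0.154 0.066]
board [ 0.501 -0.211  0.012]
tub [0.344 0.372 0.072]
disp [0.779 0.079 0.04 ]
slips [ 0.703 -0.297  0.009]
handle [ 0.512 -0.192  0.118]
```

View pics/b0.png

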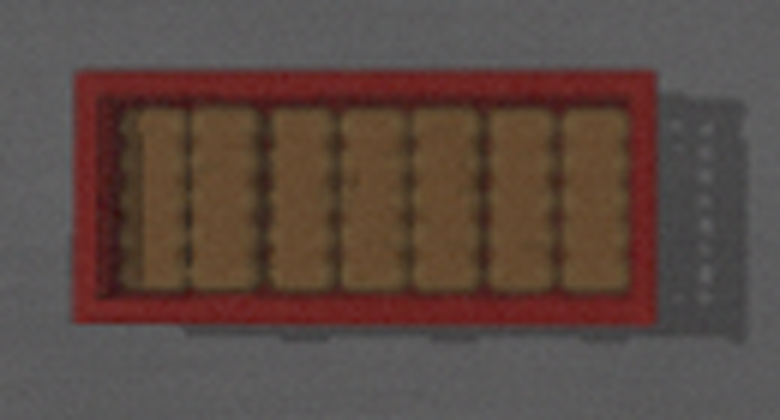

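View pics/t0.png

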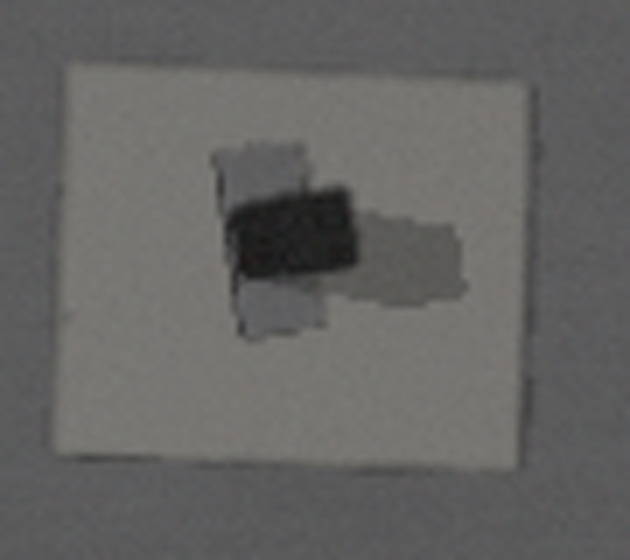

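View pics/s0.png

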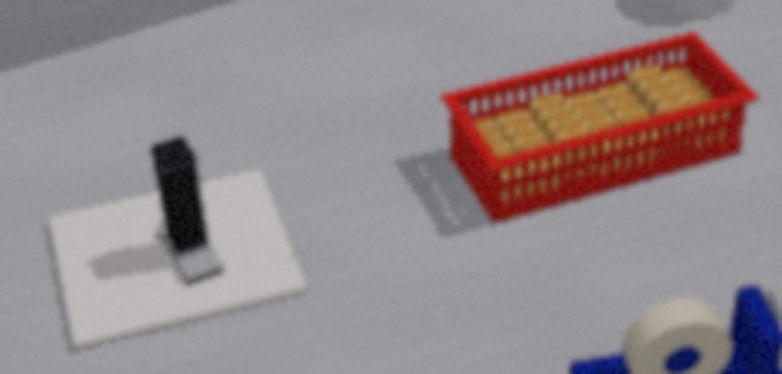

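The top view shows the foot corners at zoomed px (212,152), (305,145), (240,338) and (326,325). The rim corners are near (76,72), (656,72), (656,323) and (76,323). In the scene view the proud biscuits are the 2nd from the +y end and the 3rd from the -y end.

```bash
python3 - <<'E'
from h import *
d=load('top0')
def pts(L,f,o,z): return np.array([at(d,(u/f+o[0]-.5+.5/f,v/f+o[1]-.5+.5/f),z) for u,v in L])
F=pts([(212,152),(305,145),(326,325),(240,338)],7,(310,190),.022); print(F.round(4),F.mean(0))
B=pts([(76,72),(656,72),(656,323),(76,323)],6,(150,190),.066); print(B.round(4),B.mean(0))
Bd=pts([(67,62),(530,82),(518,468),(53,455)],7,(310,190),.012); print(Bd.round(4),Bd.mean(0))
def yaw(a,b): v=b-a; return np.degrees(np.arctan2(v[1],v[0]))
print('foot long',yaw(F[3],F[0]),yaw(F[2],F[1]),'basket long',yaw(B[1],B[0]),yaw(B[2],B[3]),'basket short',yaw(B[3],B[0]),yaw(B[2],B[1]))
print('board',yaw(Bd[3],Bd[0]),yaw(Bd[2],Bd[1]))
for c in [(187,90),(258,90)]: pass
s=monitor.get_state(); print(np.degrees(s['ee_rot']))
E
```

```text
[[ 0.546  -0.1791  0.022 ]
 [ 0.5476 -0.2144  0.022 ]
 [ 0.4801 -0.2198  0.022 ]
 [ 0.4763 -0.1872  0.022 ]] [ 0.51247628 -0.20013948  0.022     ]
[[0.5802 0.2783 0.066 ]
 [0.5738 0.0319 0.066 ]
 [0.4686 0.0346 0.066 ]
 [0.4738 0.2796 0.066 ]] [0.52411206 0.15608081 0.066     ]
[[ 0.5819 -0.127   0.012 ]
 [ 0.5696 -0.3041  0.012 ]
 [ 0.4237 -0.2935  0.012 ]
 [ 0.4346 -0.1169  0.012 ]] [ 0.50244924 -0.21036222  0.012     ]
foot long 6.573388715396258 4.563695505301974 basket long 88.51328390073118 88.7779232776789 basket short -0.7395932883664026 -1.4715870656341659
board -3.94190059310683 -4.150162031441366
[-1.79992231e+02 -7.10136200e-02  1.12041924e+02]
```

```bash
python3 -m jog '[[[0.0257,0.0426,0,0,0,-0.0288,1],[0.0257,0.0426,0,0,0,-0.0288,1],[0.0257,0.0426,0,0,0,-0.0288,1],[0.0257,0.0426,0,0,0,-0.0288,1],[0.0257,0.0426,0,0,0,-0.0288,1],[0.0257,0.0426,0,0,0,-0.0288,1],[0.0257,0.0426,0,0,0,-0.0288,1],[0.0257,0.0426,0,0,0,-0.0288,1],[0.0257,0.0426,0,0,0,-0.0288,1],[0.0257,0.0426,0,0,0,-0.0288,1],[0,0,0,0,0,0,1],[0,0,0,0,0,0,1]]]'
python3 - <<'E'
from h import *
d=snap('wrist','w1'); s=d['state']; print(s['eef_pos'],np.degrees(s['ee_rot']),s['t'])
cv2.imwrite('pics/w1z.png',cv2.resize(d['pixels'][:,:,::-1],(800,600)))
E
```

```text
t: 1.65
eef_pos: [0.5101, -0.1995, 0.2513]
ee_rot: [-3.141, -0.0, 1.669]
force: [-0.5, -1.1, -0.3]
width: 0.0874
[ 0.5101397  -0.19949414  0.25131039] [-1.79963163e+02 -5.89898380e-03  9.56019302e+01] 1.65
```

View pics/w1z.png

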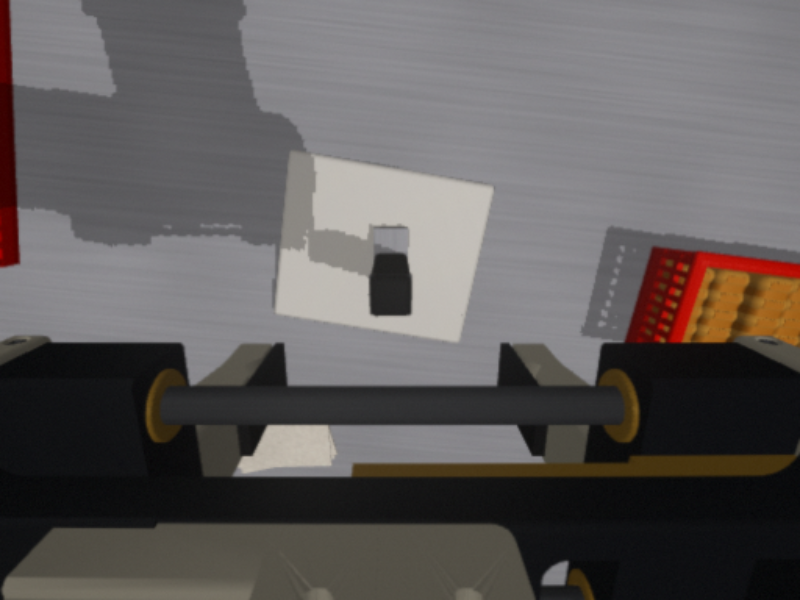

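```bash
python3 - <<'E'
from h import *
d=load('w1')
im=d['pixels'][:,:,::-1]
cv2.imwrite('pics/w1c.png',cv2.resize(im[130:215,210:290],None,fx=7,fy=7,interpolation=cv2.INTER_CUBIC))
E
```

```text
(no output)
```

View pics/w1c.png

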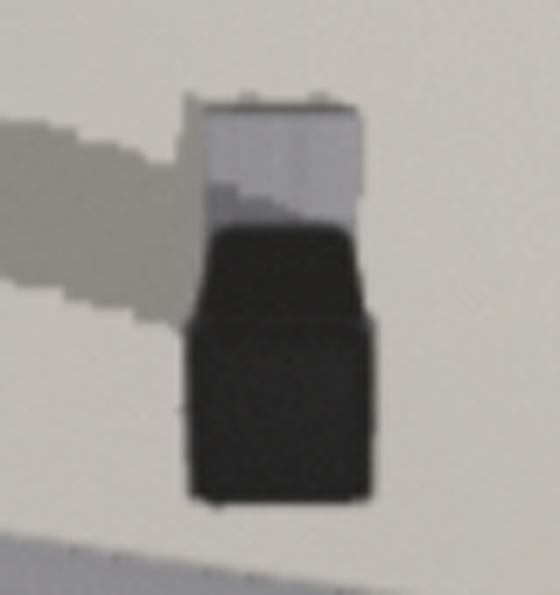

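```bash
python3 - <<'E'
from h import *
d=load('w1')
f=lambda u,v,z: at(d,(u/7+210-.43,v/7+130-.43),z)
H=np.array([f(188,320,.118),f(374,318,.118),f(374,499,.118),f(187,500,.118)]);print(H.round(4),H.mean(0))
F=np.array([f(205,108,.022),f(361,108,.022)]);print(F.round(4),F.mean(0))
y=lambda a,b:np.degrees(np.arctan2(*(b-a)[[1,0]]))
print(y(H[0],H[1]),y(H[3],H[2]),y(H[0],H[3]),y(H[1],H[2]),y(*F),y(F.mean(0),H.mean(0)), np.linalg.norm((F.mean(0)-H.mean(0))[:2]))
E
```

```text
[[ 0.4966 -0.2149  0.118 ]
 [ 0.4936 -0.1881  0.118 ]
 [ 0.5211 -0.185   0.118 ]
 [ 0.524  -0.2127  0.118 ]] [ 0.50885562 -0.20020688  0.118     ]
[[ 0.4771 -0.2183  0.022 ]
 [ 0.4742 -0.1886  0.022 ]] [ 0.47564283 -0.20348079  0.022     ]
96.37034581009176 96.06702253804313 4.585175583449092 6.4541933774918165 95.73417136974571 5.629666377408351 0.03337375633637212
```

```bash
python3 -m jog '[[[-0.0011,-0.0005,-0.033,0,0,0,1],[0,0,-0.04,0,0,0,1],[0,0,-0.04,0,0,0,1],[0,0,-0.033,0,0,0,1],[0,0,-0.0173,0,0,0,1],[0,0,0,0,0,0,1],[0,0,0,0,0,0,0],[0,0,0,0,0,0,0],[0,0,0,0,0,0,0],[0,0,0,0,0,0,0],[0,0,0,0,0,0,0],[0,0,0,0,0,0,0]]]' 50
python3 - <<'E'
from h import *
s=monitor.get_state(); print(s['eef_pos'],np.degrees(s['ee_rot']),s['force'],s['moment'],s['width'])
snap('top','top1')
E
```

```text
t: 3.2
eef_pos: [0.5093, -0.2001, 0.0883]
ee_rot: [-3.142, 0.0, 1.668]
force: [0.1, -0.2, 0.1]
width: 0.0333
[ 0.50925491 -0.20008192  0.08825921] [-1.79997156e+02  2.71140091e-04  9.55518896e+01] [ 0.11268396 -0.16445121  0.13728142] [-0.02657058 -0.00778867  0.00922798] 0.03329149050061755
```

```bash
python3 -m jog '[[[0,0,0,0,0,0,0],[0,0,0,0,0,0,0],[0,0,0,0,0,0,0],[0,0,0,0,0,0,0]]]' 50
python3 -m jog '[[[0,0,0.01,0,0,0,0],[0,0,0.025,0,0,0,0],[0,0,0.035,0,0,0,0],[0,0,0.035,0,0,0,0],[0,0,0.025,0,0,0,0],[0,0,0,0,0,0,0],[0,0,0,0,0,0,0]]]' 50
python3 - <<'E'
from h import *
s=monitor.get_state(); print(s['eef_pos'],np.degrees(s['ee_rot']),s['force'],s['moment'],s['width'])
E
```

```text
t: 3.75
eef_pos: [0.5092, -0.2001, 0.0882]
ee_rot: [-3.142, -0.0, 1.668]
force: [0.1, 0.2, -1.3]
width: 0.0279
t: 4.62
eef_pos: [0.5085, -0.1999, 0.2174]
ee_rot: [-3.14, -0.001, 1.667]
force: [-0.5, -0.6, -3.7]
width: 0.0278
[ 0.50850292 -0.19989692  0.21743382] [-1.79935920e+02 -4.21210280e-02  9.55262066e+01] [-0.46890833 -0.6436016  -3.67273937] [-0.01149046  0.02341493  0.02548444] 0.027819702335567194
```

```bash
python3 -m jog '[[[0,0.03,0.01,0,0,-0.02,0],[0,0.05,0.01,0,0,-0.02,0],[0,0.055,0.01,0,0,-0.02,0],[0,0.055,0.01,0,0,-0.02,0],[0,0.045,0,0,0,-0.02,0],[0,0.025,0,0,0,-0.019,0],[0,0,0,0,0,0,0],[0,0,0,0,0,0,0]]]' 50
python3 - <<'E'
from h import *
d=snap('wrist','w2'); s=d['state']; print(s['eef_pos'],np.degrees(s['ee_rot']),s['t'],s['force'],s['moment'])
cv2.imwrite('pics/w2z.png',cv2.resize(d['pixels'][:,:,::-1],(800,600)))
E
```

```text
t: 5.62
eef_pos: [0.5087, 0.0595, 0.2572]
ee_rot: [-3.14, 0.001, 1.549]
force: [0.9, -0.4, -2.4]
width: 0.0277
[0.50872521 0.05948055 0.25721135] [-1.79887885e+02  5.63506635e-02  8.87519550e+01] 5.625 [ 0.85703806 -0.37586026 -2.4275112 ] [-0.06243265 -0.04021298 -0.00297365]
```

View pics/w2z.png

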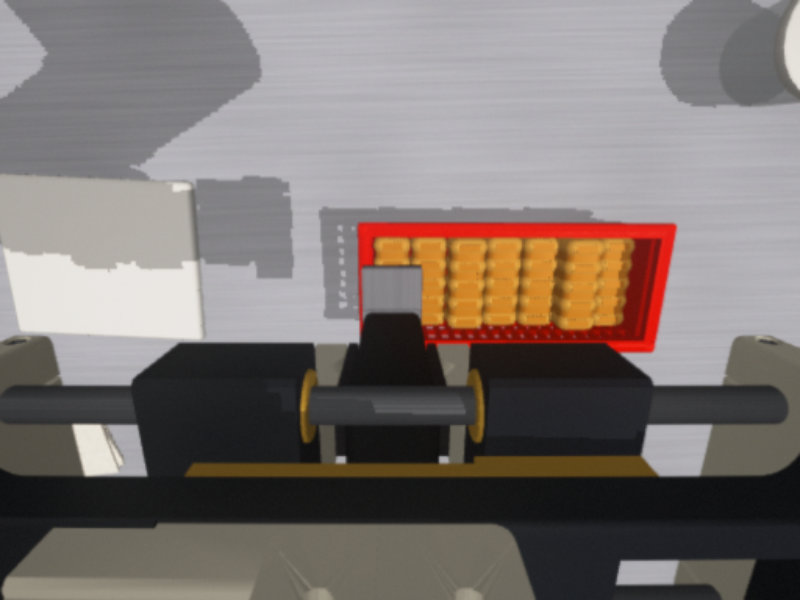

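The third and sixth biscuits from the left (-y) look wider and proud, at zoomed px about (468,285) and (580,285). The foot shows at (361-422, 266).

```bash
python3 - <<'E'
from h import *
d=load('w2')
im=d['pixels'][:,:,::-1]
cv2.imwrite('pics/w2c.png',cv2.resize(im[135:230,225:440],None,fx=3.7,fy=6,interpolation=cv2.INTER_CUBIC))
E
```

```text
(no output)
```

View pics/w2c.png

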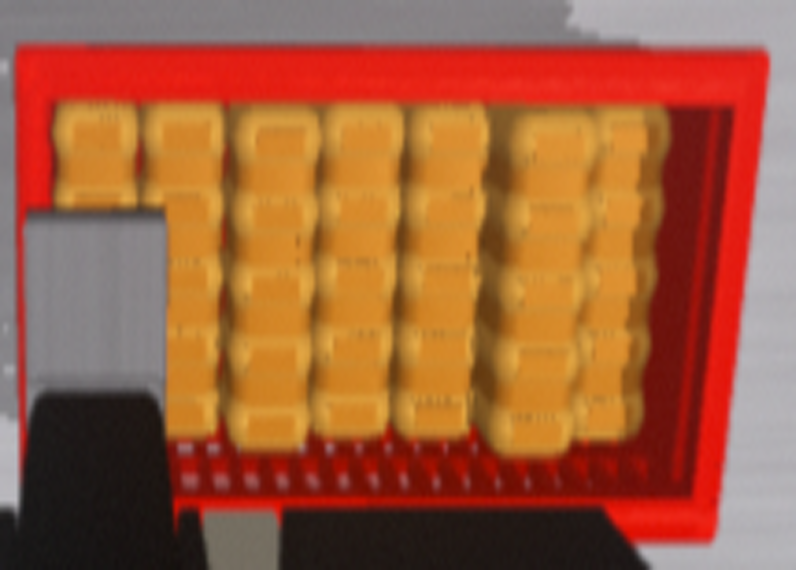

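```bash
python3 - <<'E'
from h import *
d=load('w2')
f=lambda u,v,z: at(d,(u/3.7+225-.36,v/6+135-.42),z)
A,B,C=f(17,46,.066),f(770,50,.066),f(714,543,.066)
print('rim',A,B,C,np.linalg.norm(A-B),np.linalg.norm(B-C),'centre',(A+C)/2)
s=d['state']; 
zf=s['eef_pos'][2]-.076+.010
L,Rr=f(22,212,zf),f(168,208,zf); print('foot edge',L,Rr,(L+Rr)/2,np.linalg.norm(L-Rr),'expected centre xy',s['eef_pos'][:2])
# biscuits gaps at top surface z=.042
for u,v in [(140,145),(228,145),(327,145),(408,145),(55,140),(487,130),(669,110),(170,430),(222,430),(310,420),(395,420),(476,420)]: print((u,v),f(u,v,.042).round(4))
print('proud at z .052')
for u,v in [(240,130),(320,130),(505,145),(590,145),(230,430),(310,430),(490,440),(575,440)]: print((u,v),f(u,v,.052).round(4))
m=pix(d,[[.524,.156+k,.042] for k in (-.113,0,.113)]); print(m)
E
```

```text
rim [0.46569791 0.03469781 0.066     ] [0.47096554 0.27895372 0.066     ] [0.5774816  0.27673123 0.066     ] 0.24431269799584746 0.10653923960632875 centre [0.52158976 0.15571452 0.066     ]
foot edge [0.47389719 0.04525393 0.19121135] [0.47395624 0.07501945 0.19121135] [0.47392672 0.06013669 0.19121135] 0.029765576542898308 expected centre xy [0.50872521 0.05948055]
(140, 145) [0.4903 0.0753 0.042 ]
(228, 145) [0.4909 0.1063 0.042 ]
(327, 145) [0.4915 0.1413 0.042 ]
(408, 145) [0.492  0.1699 0.042 ]
(55, 140) [0.4886 0.0453 0.042 ]
(487, 130) [0.4893 0.1976 0.042 ]
(669, 110) [0.4861 0.2614 0.042 ]
(170, 430) [0.5561 0.0859 0.042 ]
(222, 430) [0.5565 0.1052 0.042 ]
(310, 420) [0.5547 0.1378 0.042 ]
(395, 420) [0.5553 0.1693 0.042 ]
(476, 420) [0.5559 0.1994 0.042 ]
proud at z .052
(240, 130) [0.4861 0.1091 0.052 ]
(320, 130) [0.4866 0.1365 0.052 ]
(505, 145) [0.491  0.2002 0.052 ]
(590, 145) [0.4915 0.2294 0.052 ]
(230, 430) [0.553  0.1068 0.052 ]
(310, 430) [0.5536 0.1357 0.052 ]
(490, 440) [0.5572 0.2009 0.052 ]
(575, 440) [0.5578 0.2317 0.052 ]
[[238.61817365 184.18261696]
 [322.94045108 182.62989834]
 [407.21373268 181.08955189]]
```

```bash
python3 -m jog '[[[0.0065,0.03,-0.015,0,0,0,0],[0.0065,0.0335,-0.025,0,0,0,0],[0,0,-0.025,0,0,0,0],[0,0,-0.02,0,0,0,0],[0,0,0,0,0,0,0],[0,0,0,0,0,0,0]]]' 50
python3 - <<'E'
from h import *
d=snap('wrist','w3'); s=d['state']; print(s['eef_pos'],np.degrees(s['ee_rot']),s['t'],s['force'],s['moment'])
im=d['pixels'][:,:,::-1]
cv2.imwrite('pics/w3c.png',cv2.resize(im[80:230,130:370],None,fx=3.3,fy=3.9,interpolation=cv2.INTER_CUBIC))
snap('top','top3'); e=snap('scene','scene3')
cv2.imwrite('pics/scene3c.png',cv2.resize(e['pixels'][110:230,200:380,::-1],None,fx=4.4,fy=4.4,interpolation=cv2.INTER_CUBIC))
E
```

```text
t: 6.42
eef_pos: [0.5228, 0.1229, 0.174]
ee_rot: [3.141, -0.0, 1.548]
force: [0.4, 0.2, -2.3]
width: 0.028
[0.52282295 0.12290568 0.17400047] [ 1.79952947e+02 -6.41603117e-03  8.86874585e+01] 6.425 [ 0.41888955  0.19675542 -2.32145098] [-0.00392882 -0.03846172  0.01086559]
```

View pics/w3c.png

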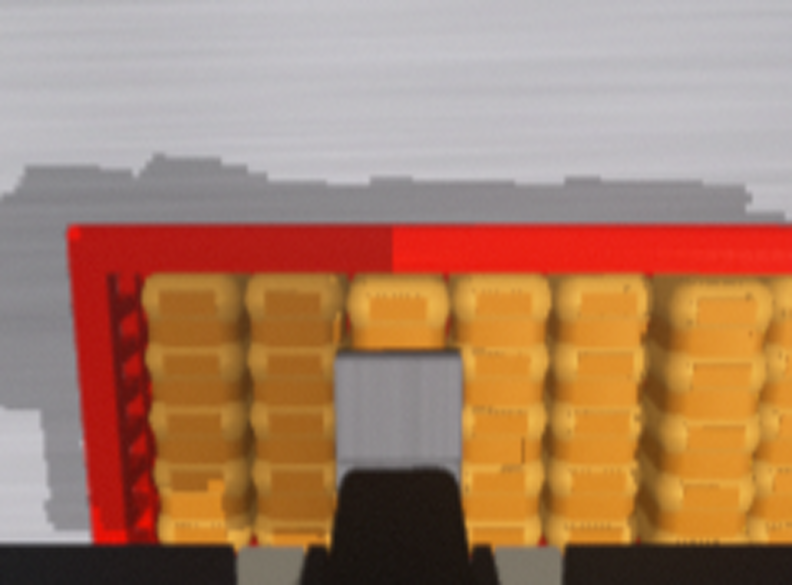

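View pics/scene3c.png

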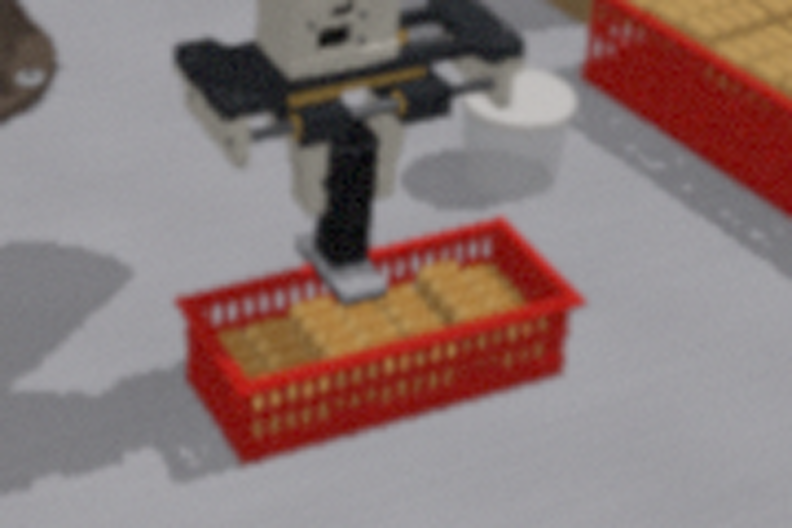

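```bash
python3 - <<'E'
from h import *
d=load('w3')
f=lambda u,v,z: at(d,(u/3.3+130-.35,v/3.9+80-.37),z)
for u,v,z in [(399,276,.047),(399,276,.052),(399,350,.108),(68,226,.066),(719,283,.052),(719,283,.047)]: print(u,v,z,f(u,v,z).round(4))
for u,v,z in [(348,300,.05),(447,300,.05),(668,310,.052),(770,310,.052),(143,300,.042),(245,300,.042),(342,300,.042),(455,300,.042),(550,300,.042),(648,300,.042)]: print(u,v,z,f(u,v,z).round(4))
E
```

```text
399 276 0.047 [0.4819 0.1239 0.047 ]
399 276 0.052 [0.4813 0.1239 0.052 ]
399 350 0.108 [0.488  0.1239 0.108 ]
68 226 0.066 [0.4662 0.0354 0.066 ]
719 283 0.052 [0.4848 0.2161 0.052 ]
719 283 0.047 [0.4856 0.2179 0.047 ]
348 300 0.05 [0.4871 0.109  0.05  ]
447 300 0.05 [0.4877 0.1378 0.05  ]
668 310 0.052 [0.4912 0.2018 0.052 ]
770 310 0.052 [0.4918 0.2314 0.052 ]
143 300 0.042 [0.4871 0.0468 0.042 ]
245 300 0.042 [0.4877 0.0775 0.042 ]
342 300 0.042 [0.4883 0.1067 0.042 ]
455 300 0.042 [0.489  0.1406 0.042 ]
550 300 0.042 [0.4896 0.1691 0.042 ]
648 300 0.042 [0.4902 0.1986 0.042 ]
```

```bash
python3 -m jog '[[[0,0,-0.01,0,0,0,0],[0,0,-0.015,0,0,0,0],[0,0,-0.01,0,0,0,0],[0,0,-0.002,0,0,0,0],[0,0,0,0,0,0,0],[0,0,0,0,0,0,0]]]' 50
for i in 1 2 3 4; do python3 -m jog '[[[0,0,0,0,0,0,0]]]' | grep -E "force|pos"; done
```

```text
t: 7.32
eef_pos: [0.5225, 0.1235, 0.1366]
ee_rot: [3.141, -0.0, 1.549]
force: [-0.3, -0.8, -2.2]
width: 0.0284
eef_pos: [0.5224, 0.1235, 0.1366]
force: [-0.3, -0.3, -2.8]
eef_pos: [0.5223, 0.1234, 0.1365]
force: [0.3, -0.5, -3.1]
eef_pos: [0.5223, 0.1234, 0.1364]
force: [-0.0, -0.5, -2.1]
eef_pos: [0.5222, 0.1234, 0.1363]
force: [-0.8, -0.7, -3.6]
```

```bash
python3 -m jog '[[[0,0,-0.001,0,0,0,0],[0,0,-0.001,0,0,0,0],[0,0,-0.001,0,0,0,0],[0,0,-0.001,0,0,0,0]]]'
for i in 1 2 3; do python3 -m jog '[[[0,0,-0.0008,0,0,0,0],[0,0,-0.0008,0,0,0,0]]]' | grep -E "force|pos"; done
```

```text
t: 8.32
eef_pos: [0.5222, 0.1233, 0.1322]
ee_rot: [-3.142, 0.0, 1.549]
force: [0.8, 1.0, -2.4]
width: 0.0276
eef_pos: [0.5223, 0.1234, 0.1306]
force: [0.1, -0.3, -3.4]
eef_pos: [0.5222, 0.1234, 0.129]
force: [-1.0, -1.1, -2.5]
eef_pos: [0.5223, 0.1234, 0.1274]
force: [0.0, -0.4, -3.0]
```

```bash
for i in 1 2 3 4; do python3 -m jog '[[[0,0,-0.0007,0,0,0,0],[0,0,-0.0007,0,0,0,0]]]' | grep -E "force|pos"; done
```

```text
eef_pos: [0.5224, 0.1234, 0.1265]
force: [-2.7, 0.4, 5.9]
eef_pos: [0.5225, 0.1234, 0.1256]
force: [-3.5, -0.2, 6.7]
eef_pos: [0.5226, 0.1235, 0.1242]
force: [-2.1, -0.5, 5.1]
eef_pos: [0.5227, 0.1235, 0.1228]
force: [-1.7, -0.5, 5.3]
```

```bash
for i in 1 2 3; do python3 -m jog '[[[0,0,-0.0006,0,0,0,0],[0,0,-0.0006,0,0,0,0]]]' | grep -E "force|pos"; done;  for i in 1 2; do python3 -m jog '[[[0,0,-0.0004,0,0,0,0]]]' | grep -E "force|pos"; done
```

```text
eef_pos: [0.5228, 0.1235, 0.1216]
force: [-1.1, 0.3, 4.6]
eef_pos: [0.5228, 0.1235, 0.1204]
force: [-0.9, -0.8, 3.9]
eef_pos: [0.5229, 0.1235, 0.1191]
force: [-1.5, -0.4, 5.5]
eef_pos: [0.5229, 0.1235, 0.1186]
force: [-0.4, -0.5, 4.4]
eef_pos: [0.523, 0.1235, 0.1182]
force: [-0.7, -0.8, 9.3]
```

```bash
python3 -m jog '[[[0,0,-0.0002,0,0,0,0]]]' | grep -E "force|pos";python3 -m jog '[[[0,0,0,0,0,0,0]]]' | grep -E "force|pos"
```

```text
eef_pos: [0.523, 0.1235, 0.1182]
force: [-1.2, -1.5, 10.1]
eef_pos: [0.5229, 0.1235, 0.1182]
force: [-1.4, 0.1, 8.9]
```

```bash
python3 -m jog '[[[0,0,-0.0003,0,0,0,0]]]' | grep -E "force|pos";python3 -m jog '[[[0,0,0,0,0,0,0]]]' | grep -E "force|pos"
```

```text
eef_pos: [0.523, 0.1235, 0.1181]
force: [-3.5, -2.0, 13.0]
eef_pos: [0.523, 0.1235, 0.1181]
force: [-1.9, -1.5, 11.3]
```

```bash
python3 -m jog '[[[0,0,-0.0003,0,0,0,0]]]' | grep -E "force|pos";for i in 1 2 ; do python3 -m jog '[[[0,0,0,0,0,0,0]]]' | grep -E "force|pos"; done
```

```text
eef_pos: [0.523, 0.1235, 0.1181]
force: [-3.8, -1.4, 14.8]
eef_pos: [0.523, 0.1235, 0.1181]
force: [-3.3, -1.7, 13.3]
eef_pos: [0.523, 0.1235, 0.1181]
force: [-3.0, -1.5, 13.9]
```

```bash
python3 -m jog '[[[0,0,-0.0002,0,0,0,0]]]' | grep -E "force|pos";for i in 1 2 3 4 5 6; do python3 -m jog '[[[0,0,0,0,0,0,0]]]' | grep -E "force|pos"; done
```

```text
eef_pos: [0.523, 0.1235, 0.1181]
force: [-3.8, -2.4, 16.8]
eef_pos: [0.523, 0.1235, 0.1181]
force: [-4.8, -1.7, 15.3]
eef_pos: [0.523, 0.1235, 0.1181]
force: [-3.8, -1.9, 15.0]
eef_pos: [0.523, 0.1235, 0.1181]
force: [-3.5, -1.3, 15.3]
eef_pos: [0.523, 0.1235, 0.1181]
force: [-2.9, -1.4, 15.6]
eef_pos: [0.523, 0.1235, 0.1181]
force: [-4.6, -0.7, 15.7]
eef_pos: [0.523, 0.1235, 0.1181]
force: [-3.4, -1.0, 15.8]
```

```bash
python3 -m jog '[[[0,0,0.001,0,0,0,0],[0,0,0.004,0,0,0,0],[0,0,0.012,0,0,0,0],[0,0,0.015,0,0,0,0],[0,0,0.015,0,0,0,0],[0.0007,0.03,0,0,0,0,0],[0.0008,0.04,0,0,0,0,0],[0.0007,0.025,0,0,0,0,0],[0,0,0,0,0,0,0],[0,0,0,0,0,0,0]]]'
python3 - <<'E'
from h import *
d=snap('wrist','w4'); s=d['state']; print(s['eef_pos'],np.degrees(s['ee_rot']),s['t'],s['force'],s['moment'])
im=d['pixels'][:,:,::-1]
cv2.imwrite('pics/w4c.png',cv2.resize(im[80:230,130:370],None,fx=3.3,fy=3.9,interpolation=cv2.INTER_CUBIC))
E
```

```text
t: 14.08
eef_pos: [0.5242, 0.2181, 0.1635]
ee_rot: [-3.141, 0.0, 1.549]
force: [0.0, -0.9, -2.9]
width: 0.0276
[0.52419836 0.21813153 0.16352473] [-1.79974218e+02  1.81886822e-02  8.87410081e+01] 14.075 [ 0.02273907 -0.86778892 -2.93417365] [-0.0688835   0.04958673 -0.01251804]
```

View pics/w4c.png

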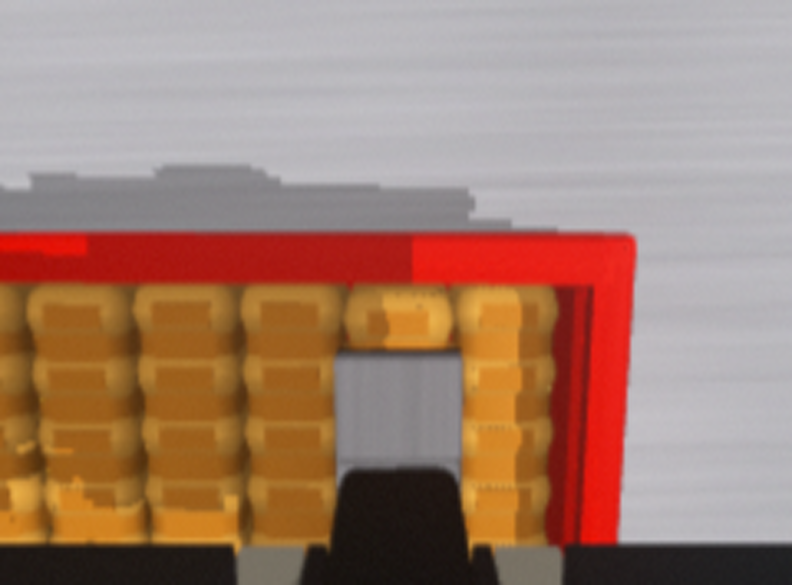

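The picture shows biscuit 6 at px 346-452 and the foot at 335-462. Both are centred near 399, so I can press here.

```bash
python3 -m jog '[[[0,0,-0.008,0,0,0,0],[0,0,-0.013,0,0,0,0],[0,0,-0.007,0,0,0,0],[0,0,-0.0015,0,0,0,0],[0,0,0,0,0,0,0]]]' | grep -E "force|pos"
for i in 1 2 3 4 ; do python3 -m jog '[[[0,0,-0.0008,0,0,0,0],[0,0,-0.0008,0,0,0,0]]]' | grep -E "force|pos"; done
```

```text
eef_pos: [0.5246, 0.2184, 0.1339]
force: [0.0, 0.3, -2.7]
eef_pos: [0.5246, 0.2185, 0.1326]
force: [0.7, -0.4, -2.6]
eef_pos: [0.5245, 0.2184, 0.1308]
force: [0.9, 0.7, -4.0]
eef_pos: [0.5246, 0.2186, 0.1297]
force: [-3.0, -0.5, 5.7]
eef_pos: [0.5248, 0.2187, 0.1287]
force: [-3.3, -0.4, 7.0]
```

```bash

for i in 1 2 3 4 5; do python3 -m jog '[[[0,0,-0.0007,0,0,0,0],[0,0,-0.0007,0,0,0,0]]]' | grep -E "force|pos"; done
```

```text
eef_pos: [0.5249, 0.2187, 0.1272]
force: [-1.8, -0.2, 6.1]
eef_pos: [0.525, 0.2187, 0.1258]
force: [-2.2, -0.2, 6.2]
eef_pos: [0.525, 0.2187, 0.1245]
force: [-1.9, -1.2, 5.2]
eef_pos: [0.5251, 0.2187, 0.1231]
force: [-1.0, -1.2, 6.4]
eef_pos: [0.5252, 0.2187, 0.1217]
force: [-1.9, 0.0, 5.4]
```

```bash

for i in 1 2; do python3 -m jog '[[[0,0,-0.0006,0,0,0,0],[0,0,-0.0006,0,0,0,0]]]' | grep -E "force|pos"; done;  for i in 1 2 ; do python3 -m jog '[[[0,0,-0.0004,0,0,0,0]]]' | grep -E "force|pos"; done
```

```text
eef_pos: [0.5252, 0.2187, 0.1205]
force: [-1.8, 0.0, 5.4]
eef_pos: [0.5252, 0.2187, 0.1192]
force: [-0.6, -0.8, 4.4]
eef_pos: [0.5252, 0.2187, 0.1187]
force: [-0.3, -1.3, 4.8]
eef_pos: [0.5253, 0.2187, 0.1182]
force: [0.1, -0.7, 8.1]
```

```bash

for i in 1 2; do python3 -m jog '[[[0,0,-0.0003,0,0,0,0]]]' | grep -E "force|pos"; done; python3 -m jog '[[[0,0,0,0,0,0,0]]]' | grep -E "force|pos"
```

```text
eef_pos: [0.5253, 0.2187, 0.1181]
force: [-1.9, -1.6, 9.7]
eef_pos: [0.5254, 0.2187, 0.1181]
force: [-1.6, -1.6, 12.9]
eef_pos: [0.5253, 0.2187, 0.1182]
force: [-0.7, -1.5, 11.3]
```

Landed at the same height as the first one (z 0.1181). Now the bedding push.

```bash

python3 -m jog '[[[0,0,-0.0003,0,0,0,0]]]' | grep -E "force|pos"; python3 -m jog '[[[0,0,-0.0002,0,0,0,0]]]' | grep -E "force|pos"; for i in 1 2 3 4 5 6; do python3 -m jog '[[[0,0,0,0,0,0,0]]]' | grep -E "force|pos"; done
```

```text
eef_pos: [0.5254, 0.2187, 0.1181]
force: [-3.2, -1.5, 14.5]
eef_pos: [0.5254, 0.2187, 0.1181]
force: [-3.3, -0.9, 16.8]
eef_pos: [0.5254, 0.2187, 0.1181]
force: [-3.4, -0.6, 14.8]
eef_pos: [0.5254, 0.2187, 0.1181]
force: [-3.6, -1.6, 14.0]
eef_pos: [0.5254, 0.2187, 0.1181]
force: [-2.9, -0.8, 14.6]
eef_pos: [0.5254, 0.2187, 0.1181]
force: [-3.1, -1.4, 14.6]
eef_pos: [0.5254, 0.2187, 0.1181]
force: [-2.8, -1.5, 15.1]
eef_pos: [0.5254, 0.2187, 0.1181]
force: [-2.5, -1.1, 15.0]
```

```bash
python3 -m jog '[[[0,0,-0.0001,0,0,0,0],[0,0,0,0,0,0,0],[0,0,0,0,0,0,0],[0,0,0,0,0,0,0],[0,0,0,0,0,0,0],[0,0,0,0,0,0,0]]]' | grep -E "force|pos"
python3 -m jog '[[[0,0,0.001,0,0,0,0],[0,0,0.004,0,0,0,0],[0,0,0.015,0,0,0,0],[0,0,0.03,0,0,0,0],[0,0,0.04,0,0,0,0],[0,-0.03,0.02,0,0,0.005,0],[0,-0.05,0,0,0,0.015,0],[0,-0.04,0,0,0,0.01,0],[0,-0.025,0,0,0,0,0],[0,0,0,0,0,0,0],[0,0,0,0,0,0,0]]]'
python3 - <<'E'
from h import *
d=snap('wrist','w5'); s=d['state']; print(s['eef_pos'],np.degrees(s['ee_rot']),s['t'],s['force'],s['moment'])
im=d['pixels'][:,:,::-1]
cv2.imwrite('pics/w5c.png',cv2.resize(im[110:230,210:450],None,fx=3.3,fy=3.9,interpolation=cv2.INTER_CUBIC))
e=snap('scene','scene5')
cv2.imwrite('pics/scene5c.png',cv2.resize(e['pixels'][110:230,200:380,::-1],None,fx=4.4,fy=4.4,interpolation=cv2.INTER_CUBIC))
E
```

```text
eef_pos: [0.5254, 0.2187, 0.1181]
force: [-2.2, -1.6, 15.5]
t: 21.25
eef_pos: [0.5245, 0.0736, 0.2265]
ee_rot: [3.141, -0.0, 1.578]
force: [0.3, 0.3, -2.9]
width: 0.0279
[0.5244872  0.07359763 0.22653709] [ 1.79983493e+02 -2.02280683e-02  9.04256295e+01] 21.25 [ 0.31240566  0.34755331 -2.87232379] [ 0.01235928 -0.03613369  0.02911313]
```

View pics/w5c.png

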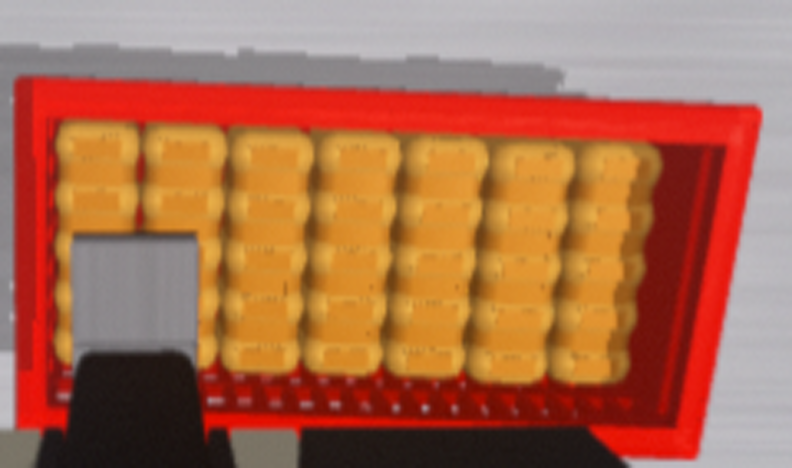

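View pics/scene5c.png

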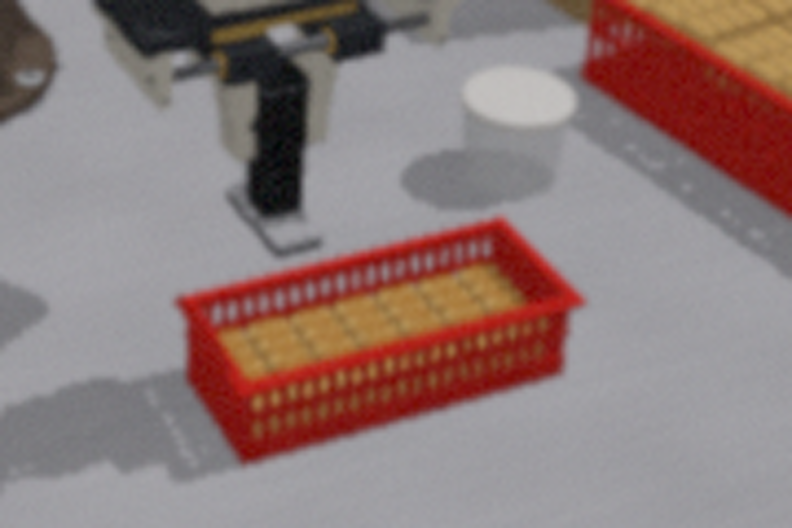

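All seven now look level and evenly spaced in both the wrist and scene views. Next I put the tamper back.

```bash
python3 -m jog '[[[-0.002,-0.03,0,0,0,0.01,0],[-0.004,-0.05,0,0,0,0.015,0],[-0.004,-0.055,0,0,0,0.015,0],[-0.004,-0.055,0,0,0,0.015,0],[-0.004,-0.05,0,0,0,0.015,0],[-0.0015,-0.03,0,0,0,0.01,0],[0,-0.0105,-0.01,0,0,0,0],[0,0,-0.03,0,0,0,0],[0,0,-0.035,0,0,0,0],[0,0,-0.03,0,0,0,0],[0,0,-0.02,0,0,0,0],[0,0,-0.007,0,0,0,0],[0,0,0,0,0,0,0],[0,0,0,0,0,0,0]]]'
for i in 1 2; do python3 -m jog '[[[0,0,-0.0008,0,0,0,0],[0,0,-0.0008,0,0,0,0]]]' | grep -E "force|pos"; done
python3 - <<'E'
from h import *
d=snap('wrist','w6'); e=snap('scene','scene6')
cv2.imwrite('pics/scene6c.png',cv2.resize(e['pixels'][150:270,90:270,::-1],None,fx=4.4,fy=4.4,interpolation=cv2.INTER_CUBIC))
E
```

```text
t: 23.1
eef_pos: [0.5057, -0.2069, 0.095]
ee_rot: [3.14, 0.0, 1.659]
force: [-0.7, -0.0, -2.8]
width: 0.0275
eef_pos: [0.5052, -0.2072, 0.093]
force: [0.3, -0.8, -3.2]
eef_pos: [0.5049, -0.2072, 0.091]
force: [-0.5, -0.1, -3.5]
```

View pics/scene6c.png

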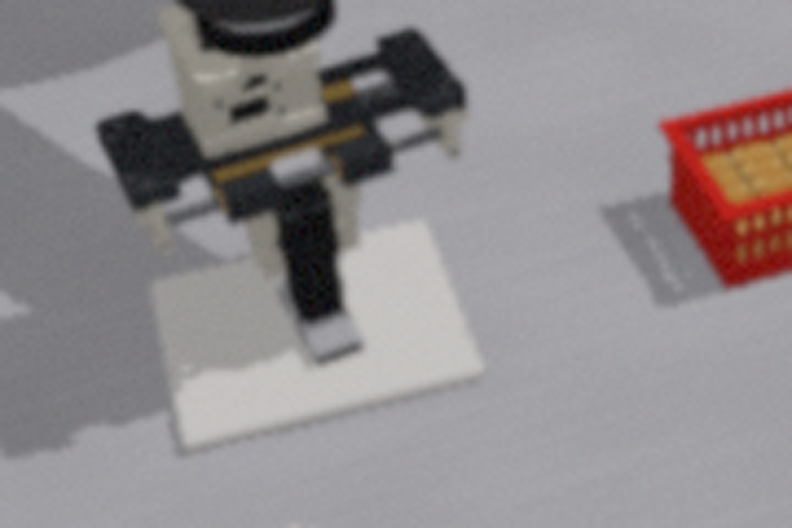

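The tamper is upright just above the board, with its foot near px (330,335) and well inside the edges. I'll lower it to contact.

```bash
for i in 1 2 3; do python3 -m jog '[[[0,0,-0.0006,0,0,0,0],[0,0,-0.0006,0,0,0,0]]]' | grep -E "force|pos"; done
```

```text
eef_pos: [0.5049, -0.2071, 0.0897]
force: [0.1, 0.2, -2.8]
eef_pos: [0.505, -0.2071, 0.0885]
force: [-0.3, -0.2, -3.6]
eef_pos: [0.505, -0.2072, 0.0882]
force: [-4.7, 2.8, 11.8]
```

```bash
python3 -m jog '[[[0,0,0.0006,0,0,0,0],[0,0,0,0,0,0,0.2],[0,0,0,0,0,0,0.5],[0,0,0,0,0,0,0.9],[0,0,0,0,0,0,0.9],[0,0,0,0,0,0,0.9],[0,0,0,0,0,0,0.9],[0,0,0,0,0,0,0.9]]]'
```

```text
t: 25.45
eef_pos: [0.505, -0.2071, 0.088]
ee_rot: [3.142, -0.0, 1.659]
force: [-0.2, 1.0, -0.0]
width: 0.0777
```

```bash
python3 -m jog '[[[0,0,0.01,0,0,0,0.9],[0,0,0.03,0,0,0,0.9],[0,0,0.045,0,0,0,0.9],[0,0,0.045,0,0,0,0.9],[0,0,0.02,0,0,0,0.9],[0,0,0,0,0,0,0.9],[0,0,0,0,0,0,0.9]]]'
python3 - <<'E'
from h import *
d=snap('wrist','w7'); e=snap('scene','scene7'); print(d['state']['eef_pos'],d['state']['force'])
cv2.imwrite('pics/w7z.png',cv2.resize(d['pixels'][:,:,::-1],(800,600)))
cv2.imwrite('pics/scene7c.png',cv2.resize(e['pixels'][130:290,100:360,::-1],None,fx=3,fy=3,interpolation=cv2.INTER_CUBIC))
E
```

```text
t: 26.32
eef_pos: [0.5045, -0.207, 0.2377]
ee_rot: [-3.141, -0.0, 1.658]
force: [-0.5, 0.7, -0.1]
width: 0.079
[ 0.50449093 -0.20698402  0.23766651] [-0.45432639  0.65219373 -0.13183476]
```

View pics/w7z.png

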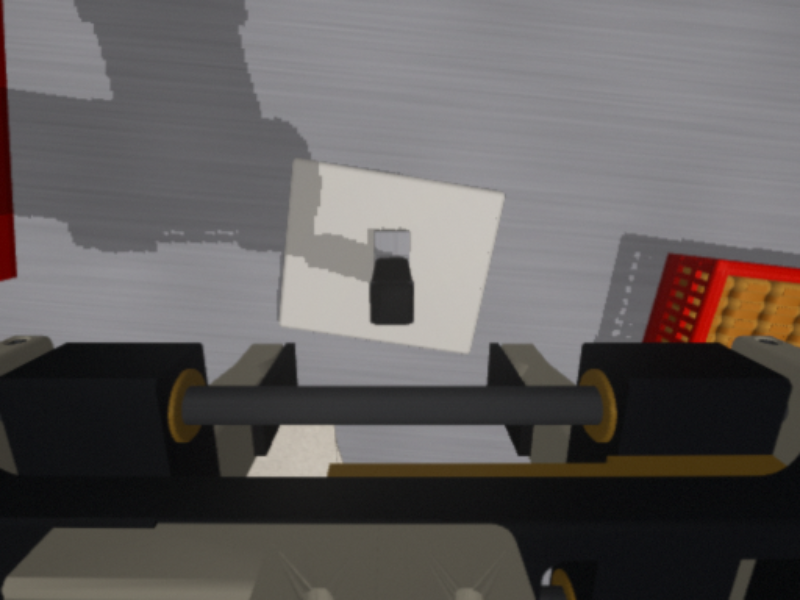

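View pics/scene7c.png

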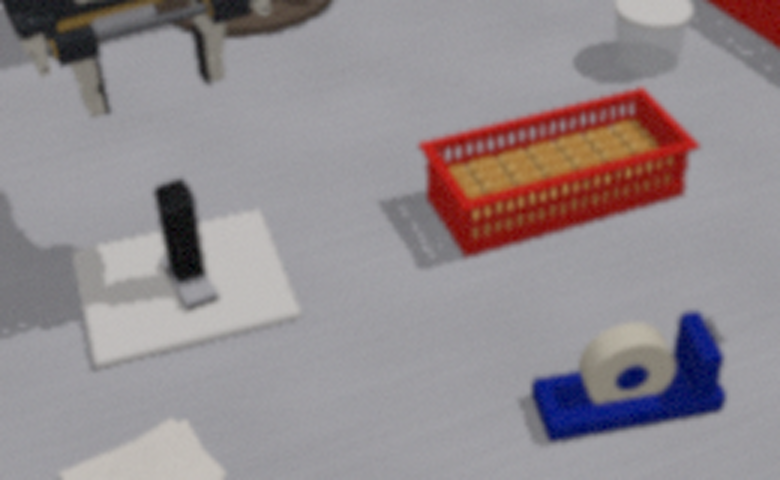

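The tamper stands upright, fully on the board, with its handle at wrist px (391,290). The biscuits are level and the other things on the bench have not moved. The gripper is clear, so I'll hand it in.

```bash
python3 -c "
from h import *
print(job_done())"
```

```text
the job is handed in; nothing more can be done
None
```

I pressed both proud biscuits home with the tamper, stood it back upright on its white board, and handed the job in at about 26 s of the 67 s allowed.

- **Pressing:** The two were the third biscuit from the -y end of the basket, about 9 mm proud, and the second from the +y end, about 12 mm proud. Each slid at roughly 8–10 N and landed at about 3 mm/s. Both stopped with the foot at the height of a biscuit resting on the basket floor (tool z 0.118 m).
- **Bedding push:** I held each for more than half a second. The first took about 18 N and the second 17–18 N, with a peak of about 20 N. These figures add the tamper's measured weight of about 2.8 N to the wrist reading; the raw reading was 14–17 N.
- **Last checks:** The pictures show all seven biscuits level, the tamper upright and well inside the board's edges, and the gripper clear. In the scene view the tub, dispenser and slips looked undisturbed.
- **Disagreement:** My two measurements of the basket's position differed by up to about 2.5 mm. I therefore centred the foot over each biscuit in the wrist camera just before pressing, to within about half a millimetre. No check failed.

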